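Rock the angle gauge on a stud until its pointer settles on the mark, and hold

TASK

Pick the pendulum angle gauge up off the timber offcut by its top grip and stand it upright, notch over the lumpy stud of the timber block, lowering it gently until you feel it seat, because the stud is screwed in to a different height each time. Then rock it on the stud, leaning it sideways in the plane of its dial, until the free-hanging pointer settles with its tip in front of the mark tab. Finish while holding it there, gripped, still and resting lightly on the stud, without the gripper touching the pointer; leave everything else where it is.

Things in the scene. Friction and masses are not known exactly. Their poses are not given: they have to be found in the camera images.
- gauge: Loose angle gauge, 0.3 to 0.46 kg, 191 mm tall, upright on the offcut at the start. Origin: centre of its underside; z up, y along its width, x out of its dial face, which at the start looks away from the robot within 26 degrees. Wooden foot 50 (x) x 90 (y) x 20 mm; thin white dial plate 110 mm wide, z = 20 to 142 mm; on top a wooden grip (grip).
- grip (a point): Middle of the gauge's wooden grip, 172 mm above its underside on its centre line. The grip is 28 (gauge x) x 30 (gauge y) mm, from 141 to 191 mm above the underside; pinched across its 30 mm (along y) the gauge cannot turn between the fingers when it is leaned.
- notch (a point): Middle of the notch's ceiling, 10 mm above the gauge's underside on its centre line: it rests on the stud. The notch runs right through the foot along x, is about 33 mm wide at the mouth, its sides slope at 45 degrees to a flat ceiling about 12 mm wide.
- pointer (a joint): Pointer angle, rad, about the gauge's x axis: 0 = along the gauge's centre line, positive = tip towards the gauge's +y. A dark steel strip with a round bob on a pivot 126 mm above the underside, in front of the dial; it hangs plumb (period about 0.5 s, swings die out in 1 to 2 s), so it reads +a when the gauge's top leans by a towards its +y.
- mark (a joint): Angle at which the mark tab is set, with the pointer's pivot, zero and sign; between 0.18 and 0.34 rad, stays as set. The tab is a brass blade 13 mm wide at the end of a thin brass arm from a round hub on the pivot.
- tip (a point): Tip zone of the pointer, 90 mm from the pivot.
- tab (a point): Middle of the mark tab's blade, 90 mm from the pivot; coincides with tip when the pointer is on the mark.
- block: Fixed timber block 110 x 90 x 36 mm, any yaw. Origin: centre of its underside; z up. In its middle an upright steel stud: shank 11 mm, head a 16 mm ball with a lump on one side (10 mm out from the axis), so the seat shifts by 1 to 2 mm as the gauge rocks. The stud's top is 70 to 86 mm above the table, to be felt or seen; it sits in a rubber bush and gives 0.4 mm per N pressed.
- offcut: Fixed flat timber offcut 125 x 120 x 24 mm on which the gauge stands at the start. Origin: centre of its underside. Block and offcut are one to the robot's left and one to its right, either way round.
- driver: Bystander, to be left alone: screwdriver 170 mm long lying between the task's places.
- ring: Bystander, to be left alone: plywood centring ring, 60 mm across, 12 mm high, lying flat.
- discs: Bystander, to be left alone: stack of plywood bulkhead discs, 76 mm across, 30 mm high.
- coupler: Bystander, to be left alone: short upright tube, 90 mm across, 75 mm high.
- jar: Bystander, to be left alone: small closed jar, 54 mm across, 75 mm high.
- mallet: Bystander, to be left alone: hammer, 240 mm long, lying at the right.
- bar: Bystander, to be left alone: flat aluminium bar 200 x 30 x 6 mm lying at the left.
Not all that is in view belongs to the job. Of the things like the offcut, leave any that is turquoise or yellow; of the rest the smaller one is meant.

How it is judged:
By the outcome, as a careful person would: the job done as asked, in the order asked, and still so for the second after the job is handed in, while the arm keeps its last pose, push and grip.
It also fails if it takes over 53 s, if anything falls off the work surface, if the arm or the gripper's body presses on something with over 40 N, if the wrist force passes 120 N, or if a joint passes its speed limit or range.

ROBOT

A 7-joint arm with a two-finger parallel gripper is mounted at the origin on the work surface. World frame = base frame: x ahead of the robot, y to its left, z up, the work surface at z = 0. Lengths are in m, angles in rad, forces in N, time in s.
With the tool pointing down it reaches from about 0.425 to 0.925 m from the base axis. Payload 6.8 kg.
Tool frame: the origin (TCP) lies midway between the tips of the shut fingers; the grasp point (between the pads) lies 19 mm behind it (robot.grip_point_offset is the distance from the TCP to the grasp point, in m); y points along the fingers, z is the direction in which the jaws open and shut, and the axes are right-handed (so a half turn about y gives the same grasp; the last joint's range is limited). The gripper opens to 88 mm and grips with 3 to 60 N. Pads are 20 mm wide; open, the fingers measure 115 mm over their backs; the gripper's body (75 mm by 178 mm) begins 61 mm behind the grasp point.
Start: joints at [-1.315, 0.477, 0.022, 1.555, -0.011, 1.109, -0.083], TCP at [0.24, 0.631, 0.223] pointing down, gripper open.
Joint ranges: [-2.96, 2.96], [-0.34, 2.1], [-1.41, 1.46], [0.24, 2.44], [-1.37, 4.51], [0.17, 1.92], [-2.96, 2.96]. Speed limits (rad/s): [2.39, 2.39, 3.14, 3.14, 3.14, 3.14, 3.14].

INTERFACE

Orientations are given as a unit quaternion [x, y, z, w].
In Python, from plant import robot, eyes gives the robot as it stands. The module is installed in compiled form; this text tells all that it offers.
- The arm moves only by the shell command python3 -m crank 'ROWS' [OPENING]. ROWS is JSON, a list of rows, each an object of numbers: "x", "y", "z": the shift along the tool's x, y, z in m; "rx", "ry", "rz": the turn, a rotation vector about the tool's x, y, z in degrees. A call has 1 to 5 rows; each row is the pose to reach, as a shift and turn from the pose commanded when the call began, along the tool's axes at that moment; what a row does not reach only later rows make up. A row lasts 1/10 s, in which the tool goes at most 50 mm and 8.59 degrees, less where a joint would pass 70% of its speed; a pose out of reach is approached as far as the arm can. A call with a gripper value outside its range is refused whole. OPENING is the opening, from 0 (shut) to 1 (fully open), set as the call begins (- or left out, the last holds). The fingers move at their own pace and stop on an object; the grip force is fixed at half the most. Time passes only in rows, so rows that repeat a pose let the fingers close. It gives the time, the measured TCP pose, the force and the opening at its end, in the units of the state.
- robot.sense(): the state, without advancing time (a new reading comes with each control period).
- eyes.capture(name): name is "side" or "top" or "wrist"; returns the picture (420x560x3 uint8, blue, green, red); there is no depth.
- eyes.camera_model(name): a dict with "intrinsics" (3x3 intrinsics, pixels), "k1" (the pictures are not rectified: a ray, as slopes to the right and down, at radius r is drawn at 1 + k1 r^2 times it, then the intrinsics apply), "position" and "orientation" of the camera in the world. Camera axes: x right, y down, z forward; pixel columns grow to the right and rows downward; lengths in m; the calibration is good to about 2 mm. A picture is of the moment at which its call begins: read the wrist's pose just before it. camera_model takes no time and is no camera call; for the wrist camera it gives the pose at the moment of the call.
- robot.close_job(): hands the job in, once; it reports no verdict.
The state is a dict: "time": time; "qpos": joint angles; "joint_velocities": joint speeds; "joint_efforts": joint torques, N m; "ee_pos": TCP position; "eef_rot": TCP orientation; "contact_force": force on the tool from outside, world axes, zero at the start; "ft_torque": the same for the moment, N m; "grip_width": finger opening in m.
Only numpy, scipy, OpenCV 4.12 (cv2) and the standard library are available. Lean on these libraries where they do the work, as an engineer would, in place of code of your own. Each camera call takes 0.05 s, during which the arm holds its last target.

## Working session

There is one attempt and no reset: what is moved stays moved. The work goes in short steps, Python scripts to look and compute and a shell command to move; the robot and the scene stay as the last step left them, time stands still between calls to the robot, and variables do not carry over. Pictures are saved under pics/ and viewed, and the job is handed in when it is done.

```bash
ls; mkdir -p pics; cat > h.py <<'E'
import numpy as np, cv2
from plant import robot, eyes
from scipy.spatial.transform import Rotation as R
def snap(n,f):
    m=eyes.camera_model(n); im=eyes.capture(n); cv2.imwrite('pics/'+f+'.png',im); np.save('pics/'+f+'.npy',m,allow_pickle=True); return im,m
def load(f):
    return cv2.imread('pics/'+f+'.png'), np.load('pics/'+f+'.npy',allow_pickle=True).item()
def Rm(m):
    o=np.array(m['orientation'],float)
    return R.from_quat(o) if o.size==4 else R.from_matrix(o)
def ray(m,u,v):
    K=np.array(m['intrinsics']); d=np.array([(u-K[0,2])/K[0,0],(v-K[1,2])/K[1,1]]); s=d.copy()
    for _ in range(30): s=d/(1+m['k1']*(s@s))
    return np.array(m['position']), Rm(m).apply([s[0],s[1],1])
def atz(m,u,v,z):
    p,d=ray(m,u,v); return p+d*(z-p[2])/d[2]
def proj(m,P):
    c=Rm(m).inv().apply(np.atleast_2d(P)-np.array(m['position'])); s=c[:,:2]/c[:,2:]
    s=s*(1+m['k1']*(s**2).sum(1,keepdims=True)); K=np.array(m['intrinsics'])
    return np.c_[s[:,0]*K[0,0]+K[0,2], s[:,1]*K[1,1]+K[1,2]]
def tri(obs):
    A=np.zeros((3,3));b=np.zeros(3)
    for m,u,v in obs:
        p,d=ray(m,u,v); d=d/np.linalg.norm(d); M=np.eye(3)-np.outer(d,d); A+=M;b+=M@p
    return np.linalg.solve(A,b)
E
python3 - <<'E'
from h import *
np.set_printoptions(precision=4,suppress=True)
s=robot.sense()
for k,v in s.items(): print(k,np.round(v,4))
for n in ['side','top','wrist']:
    im,m=snap(n,n+'0'); print(n,m)
E
```

```text
pics
time 0.0
qpos [-1.3151  0.4778  0.0224  1.5564 -0.0115  1.1093 -0.0831]
joint_velocities [ 0.0008 -0.0002  0.0017  0.0005 -0.0006  0.0003 -0.0005]
joint_efforts [ -0.0003 -58.2849   1.534  -27.2613  -0.0545   0.0168   0.0001]
ee_pos [0.24   0.6303 0.2217]
eef_rot [ 0.6961 -0.128   0.1278 -0.6948]
contact_force [ 0.3235 -0.4139  0.7181]
ft_torque [ 0.0222 -0.0157 -0.0482]
grip_width 0.0878
side {'intrinsics': array([[546.9624,   0.    , 276.3746],
       [  0.    , 546.9624, 208.5933],
       [  0.    ,   0.    ,   1.    ]]), 'k1': -0.04220726139873779, 'position': array([ 0.0347, -0.9909,  0.8278]), 'orientation': array([ 0.8499, -0.2015,  0.1148, -0.4731])}
top {'intrinsics': array([[392.2474,   0.    , 271.705 ],
       [  0.    , 392.2474, 206.4316],
       [  0.    ,   0.    ,   1.    ]]), 'k1': -0.012708789487982326, 'position': array([0.426 , 0.0091, 1.1667]), 'orientation': array([ 0.7077, -0.7054,  0.0381, -0.0137])}
wrist {'intrinsics': array([[311.7136,   0.    , 276.6206],
       [  0.    , 311.7136, 203.2455],
       [  0.    ,   0.    ,   1.    ]]), 'k1': -0.060343523495922056, 'position': array([0.1643, 0.6579, 0.3829]), 'orientation': array([0.8142, 0.5614, 0.0835, 0.1224])}
```

View pics/side0.png

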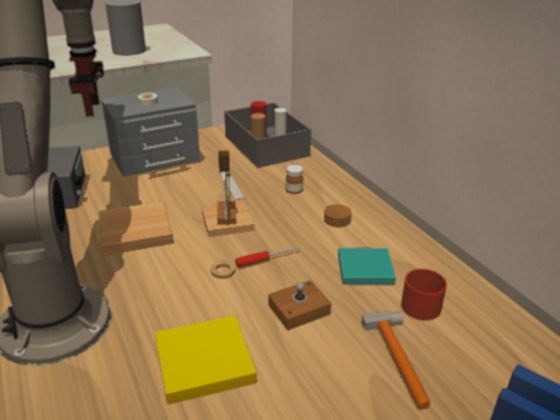

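View pics/top0.png

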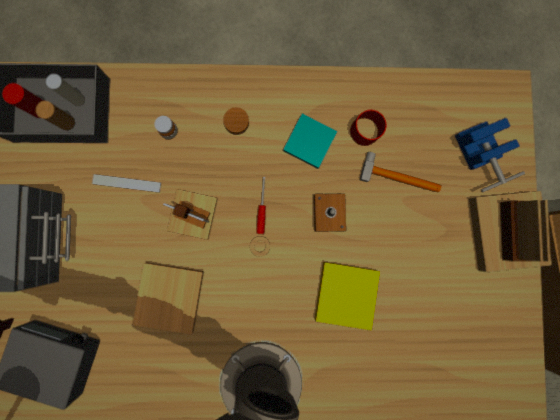

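View pics/wrist0.png

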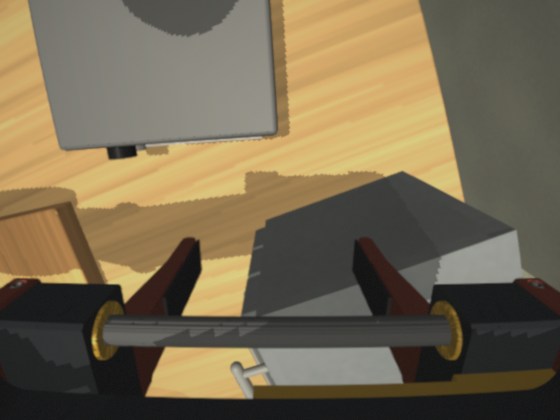

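```bash
python3 - <<'E'
from h import *
im,m=load('top0'); a=cv2.resize(im[180:250,150:225],None,fx=8,fy=8,interpolation=cv2.INTER_CUBIC); cv2.imwrite('pics/t0a.png',a)
b=cv2.resize(im[185:240,305:360],None,fx=8,fy=8,interpolation=cv2.INTER_CUBIC)
im,m=load('side0'); c=cv2.resize(im[140:245,190:265],None,fx=5,fy=5,interpolation=cv2.INTER_CUBIC); 
d=cv2.resize(im[270:335,260:340],None,fx=5,fy=5,interpolation=cv2.INTER_CUBIC)
def pad(i): 
    o=np.zeros((600,i.shape[1],3),np.uint8); o[:i.shape[0]]=i[:600]; return o
cv2.imwrite('pics/t0b.png',np.hstack([pad(b)])); cv2.imwrite('pics/s0.png',np.hstack([pad(c),pad(d)]))
E
```

```text
(no output)
```

View pics/t0a.png

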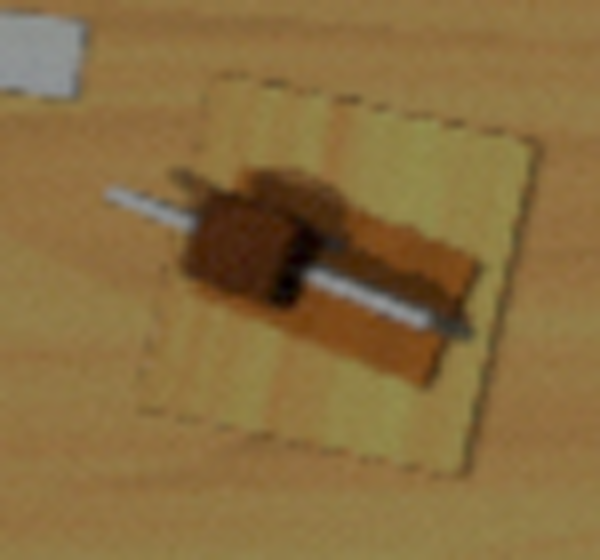

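View pics/t0b.png

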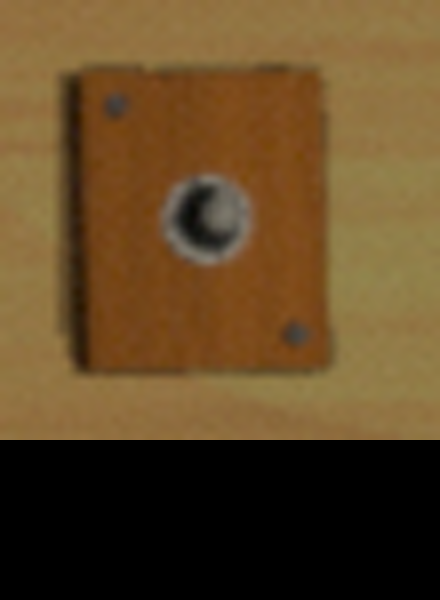

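View pics/s0.png

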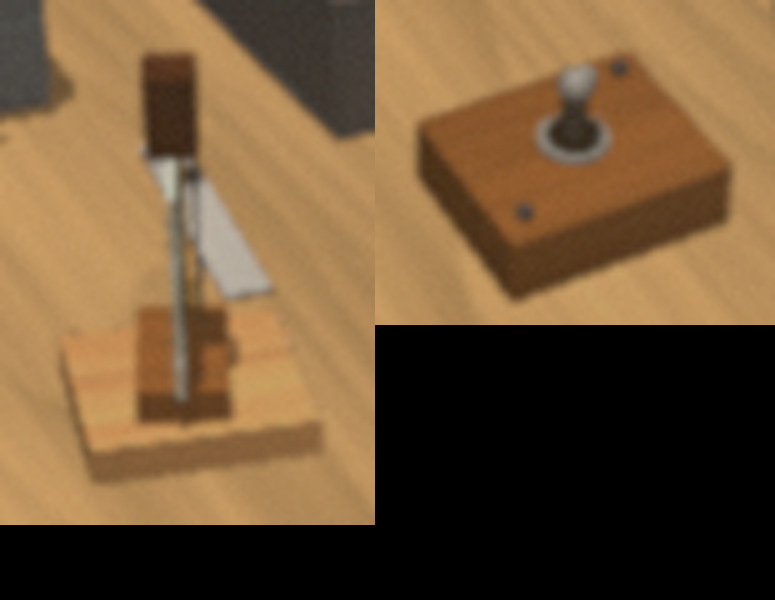

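```bash
python3 - <<'E'
from h import *
np.set_printoptions(precision=4,suppress=True)
im,t=load('top0'); im,s=load('side0')
T=lambda u,v,z: atz(t,150+u/8,180+v/8,z)
a,b=T(107,190,.166),T(470,328,.166); print('plate',a,b,np.linalg.norm(a-b),np.degrees(np.arctan2(-(a-b)[0],(a-b)[1])),(a+b)/2)
g=[T(*p,.215) for p in [(208,193),(300,228),(275,302),(184,265)]]; print('grip',np.mean(g,0)); 
for i in range(4): print(np.linalg.norm(g[i]-g[i-1]))
o=[T(*p,.024) for p in [(540,142),(465,475),(140,408),(210,75)]]; print('offcut',np.mean(o,0),[np.linalg.norm(o[i]-o[i-1]) for i in range(4)])
f=[T(*p,.044) for p in [(480,265),(430,385)]]; print('foot -y end',f,np.linalg.norm(f[0]-f[1]))
# stud
B=lambda u,v,z: atz(t,305+u/8,185+v/8,z)
print('blk',np.mean([B(*p,.036) for p in [(82,68),(325,68),(330,370),(85,370)]],0))
S=lambda u,v:(s,260+(u-375)/5,270+v/5)
Tt=lambda u,v:(t,305+u/8,185+v/8)
print('stud ball',tri([S(577,80),Tt(218,212)]), 'flange z36', B(207,220,.036), atz(*S(574,137),.036))
print('grip top side/top',tri([(s,190+169/5,140+60/5),(t,150+242/8,180+247/8)]))
E
```

```text
plate [0.5051 0.2499 0.166 ] [0.4617 0.1345 0.166 ] 0.12322974021169367 -20.618283596838147 [0.4834 0.1922 0.166 ]
grip [0.4842 0.1973 0.215 ]
0.022832461241496398
0.029729795403555824
0.023493196849662223
0.029623945970799204
offcut [0.4861 0.1999 0.024 ] [np.float64(0.1222507330337577), np.float64(0.12361205978227985), np.float64(0.1194769131036953), np.float64(0.12306789623775444)]
foot -y end [array([0.4886, 0.1466, 0.044 ]), array([0.4458, 0.1637, 0.044 ])] 0.04609500633897553
blk [ 0.4928 -0.2014  0.036 ]
stud ball [ 0.4945 -0.2005  0.0673] flange z36 [ 0.4922 -0.2018  0.036 ] [ 0.495  -0.2016  0.036 ]
grip top side/top [0.4857 0.1965 0.2159]
```

```bash
cat > plan.py <<'E'
import sys
from h import *
np.set_printoptions(precision=4,suppress=True)
# target grasp-point pose: camera on heading psi (gauge x axis heading), lean a deg toward gauge +y
def Rt(psi,lean=0):
    c,s=np.cos(np.radians(psi)),np.sin(np.radians(psi))
    gx=np.array([c,s,0]); gy=np.array([-s,c,0]); gz=np.array([0,0,1.])
    Rg=np.c_[gx,gy,gz]
    # lean toward +y = negative rotation about gauge x
    Rg=Rg@R.from_rotvec([-np.radians(lean),0,0]).as_matrix()
    y=-Rg[:,2]; x=SX*Rg[:,0]; z=np.cross(x,y)
    return R.from_matrix(np.c_[x,y,z]),Rg
SX=1
def camoff():
    s=robot.sense(); m=eyes.camera_model('wrist'); r=R.from_quat(s['eef_rot'])
    return r.inv().apply(np.array(m['position'])-s['ee_pos'])
o=camoff(); SX=np.sign(o[0])
def go(tcp,psi,lean=0):
    s=robot.sense(); r=R.from_quat(s['eef_rot']); rt,_=Rt(psi,lean)
    print('shift',np.round(r.inv().apply(np.array(tcp)-s['ee_pos']),4),'rot deg',np.round(np.degrees((r.inv()*rt).as_rotvec()),2))
def stat():
    s=robot.sense(); r=R.from_quat(s['eef_rot']); print('t',round(float(s['time']),2),'tcp',s['ee_pos'],'F',s['contact_force'],'M',s['ft_torque'],'w',s['grip_width']); print(r.as_matrix()); return s
if __name__=='__main__':
    print('camoff',o); stat(); a=[float(v) for v in sys.argv[1:]]
    if a: go(a[:3],a[3],a[4] if len(a)>4 else 0); print('q',robot.sense()['qpos'])
E
python3 plan.py 0.484 0.197 0.35 -21
```

```text
camoff [-0.0805 -0.1611 -0.0014]
t 0.15 tcp [0.24   0.6304 0.2219] F [ 0.3642  0.7055 -0.0659] M [0.012  0.0185 0.0003] w 0.08787218121332246
[[ 0.9346 -0.0004  0.3558]
 [-0.3558 -0.0013  0.9346]
 [ 0.0001 -1.     -0.0014]]
shift [ 0.3822 -0.1276 -0.3184] rot deg [   0.01 -179.84   -0.12]
q [-1.3151  0.4776  0.0223  1.5562 -0.0115  1.1093 -0.0831]
```

```bash
python3 -m crank '[{"y":-0.05},{"y":-0.1,"ry":8},{"y":-0.13,"x":0.02,"z":-0.03,"ry":16},{"y":-0.13,"x":0.05,"z":-0.06,"ry":24},{"y":-0.13,"x":0.08,"z":-0.09,"ry":32}]' 1; python3 plan.py 0.484 0.197 0.35 -21
```

```text
camoff [-0.0805 -0.1611 -0.0014]
t 0.15 tcp [0.24   0.6304 0.2219] F [ 0.3642  0.7055 -0.0659] M [0.012  0.0185 0.0003] w 0.08787218121332246
[[ 0.9346 -0.0004  0.3558]
 [-0.3558 -0.0013  0.9346]
 [ 0.0001 -1.     -0.0014]]
shift [ 0.3822 -0.1276 -0.3184] rot deg [   0.01 -179.84   -0.12]
q [-1.3151  0.4776  0.0223  1.5562 -0.0115  1.1093 -0.0831]invalid input
```

```bash
python3 -m crank '[{"x":0,"y":-0.05,"z":0,"rx":0,"ry":0,"rz":0},{"x":0,"y":-0.1,"z":0,"rx":0,"ry":8,"rz":0}]'
```

```text
time: 0.35
ee_pos: [0.2399, 0.6296, 0.3218]
eef_rot: [0.686, -0.177, 0.177, -0.683]
contact_force: [0.2, 1.2, 0.6]
grip_width: 0.088
```

```bash
python3 -m crank --help | head -20; python3 -m crank '[{"y":-0.1}]'
```

```text
invalid input: not JSON, or not a number
invalid input
```

```bash
python3 plan.py 0.484 0.197 0.35 -21; python3 -m crank '[{"x":0.02,"y":-0.03,"z":-0.03,"rx":0,"ry":8,"rz":0},{"x":0.03,"y":-0.03,"z":-0.08,"rx":0,"ry":16,"rz":0},{"x":0.05,"y":-0.03,"z":-0.12,"rx":0,"ry":24,"rz":0},{"x":0.07,"y":-0.03,"z":-0.16,"rx":0,"ry":32,"rz":0},{"x":0.1,"y":-0.03,"z":-0.2,"rx":0,"ry":40,"rz":0}]' 1;  python3 plan.py 0.484 0.197 0.35 -21
```

```text
camoff [-0.0804 -0.1611 -0.0014]
t 0.35 tcp [0.2399 0.6296 0.3218] F [0.2069 1.2162 0.6305] M [ 0.0304  0.0431 -0.0808] w 0.08800848735497704
[[ 0.8751 -0.0015  0.484 ]
 [-0.484  -0.0046  0.875 ]
 [ 0.0009 -1.     -0.0048]]
shift [ 0.423  -0.0266 -0.2605] rot deg [ -0.05 172.05   0.42]
q [-1.3403  0.4116  0.0591  1.4318 -0.0247  1.3037 -0.214 ]
time: 0.85
ee_pos: [0.23, 0.406, 0.3523]
eef_rot: [0.583, -0.401, 0.401, -0.583]
contact_force: [0.6, -0.5, 0.8]
grip_width: 0.0878
camoff [-0.0796 -0.1611 -0.0007]
t 0.85 tcp [0.23   0.406  0.3523] F [ 0.6482 -0.5367  0.8377] M [-0.0338 -0.0362 -0.0121] w 0.08782940366469257
[[ 0.3578 -0.0005  0.9338]
 [-0.9338  0.      0.3578]
 [-0.0002 -1.     -0.0005]]
shift [0.286  0.0022 0.1624] rot deg [  0.03 131.96   0.03]
q [-1.3529  0.0123  0.1669  1.8614 -0.0027  1.2682 -0.8193]
```

```bash
python3 -m crank '[{"x":0.04,"y":0,"z":0.02,"rx":0,"ry":8.5,"rz":0},{"x":0.08,"y":0,"z":0.04,"rx":0,"ry":17,"rz":0},{"x":0.12,"y":0,"z":0.06,"rx":0,"ry":25,"rz":0},{"x":0.16,"y":0,"z":0.08,"rx":0,"ry":34,"rz":0},{"x":0.2,"y":0,"z":0.11,"rx":0,"ry":42,"rz":0}]' 1;  python3 plan.py 0.484 0.197 0.34 -21
```

```text
time: 1.35
ee_pos: [0.4064, 0.259, 0.3529]
eef_rot: [-0.4, 0.584, -0.583, 0.4]
contact_force: [0.3, 0.7, 0.4]
grip_width: 0.0882
camoff [-0.0795 -0.1611  0.0003]
t 1.35 tcp [0.4064 0.259  0.3529] F [0.2773 0.7448 0.4088] M [0.0035 0.0473 0.0055] w 0.08815956859956174
[[-0.3606 -0.0004  0.9327]
 [-0.9327  0.001  -0.3606]
 [-0.0008 -1.     -0.0007]]
shift [0.0298 0.0128 0.0947] rot deg [ 0.07 89.86 -0.  ]
q [-1.1001  0.0306  0.4201  1.8448 -0.0141  1.2686 -1.0449]
```

```bash
python3 -m crank '[{"x":0.02,"y":0,"z":0.04,"rx":0,"ry":8.5,"rz":0},{"x":0.03,"y":0,"z":0.08,"rx":0,"ry":17,"rz":0},{"x":0.03,"y":0,"z":0.095,"rx":0,"ry":25,"rz":0},{"x":0.03,"y":0,"z":0.095,"rx":0,"ry":34,"rz":0},{"x":0.03,"y":0,"z":0.095,"rx":0,"ry":42.5,"rz":0}]' 1; python3 -m crank '[{"x":0,"y":0,"z":0,"rx":0,"ry":8.5,"rz":0},{"x":0,"y":0,"z":0,"rx":0,"ry":17,"rz":0},{"x":0,"y":0,"z":0,"rx":0,"ry":25,"rz":0},{"x":0,"y":0,"z":0,"rx":0,"ry":34,"rz":0},{"x":0,"y":0,"z":0,"rx":0,"ry":42,"rz":0}]' 1; python3 plan.py 0.484 0.197 0.34 -21; python3 -c "
from h import *
snap('wrist','w1')"
```

```text
time: 1.85
ee_pos: [0.4845, 0.198, 0.3523]
eef_rot: [0.162, -0.688, 0.688, -0.162]
contact_force: [0.4, -0.5, -0.2]
grip_width: 0.0878
time: 2.35
ee_pos: [0.4839, 0.1986, 0.3524]
eef_rot: [-0.094, -0.701, 0.701, 0.095]
contact_force: [0.1, -1.0, 0.3]
grip_width: 0.0882
camoff [-0.0811 -0.1611  0.0014]
t 2.35 tcp [0.4839 0.1986 0.3524] F [ 0.0608 -0.9731  0.3406] M [ 0.0173  0.147  -0.0244] w 0.08823897160969474
[[-0.9642 -0.0005 -0.2653]
 [ 0.2653 -0.0002 -0.9642]
 [ 0.0004 -1.      0.0003]]
shift [-0.0005  0.0124  0.0015] rot deg [-0.02  5.61  0.02]
q [-1.072   0.1216  0.6332  1.7721 -0.0752  1.2726 -2.2595]
```

View pics/w1.png

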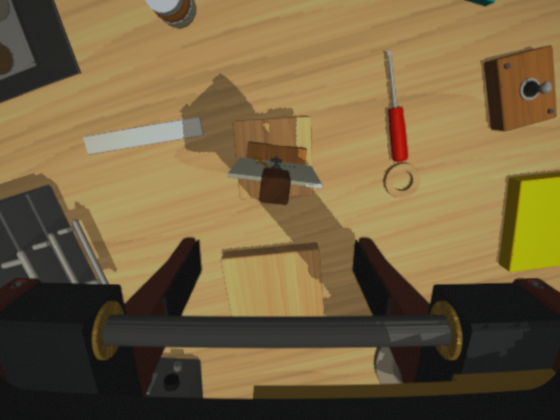

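```bash
python3 -c "
from h import *
im,m=load('w1'); cv2.imwrite('pics/w1z.png',cv2.resize(im[100:215,215:335],None,fx=5,fy=5,interpolation=cv2.INTER_CUBIC))"
```

```text
(no output)
```

View pics/w1z.png

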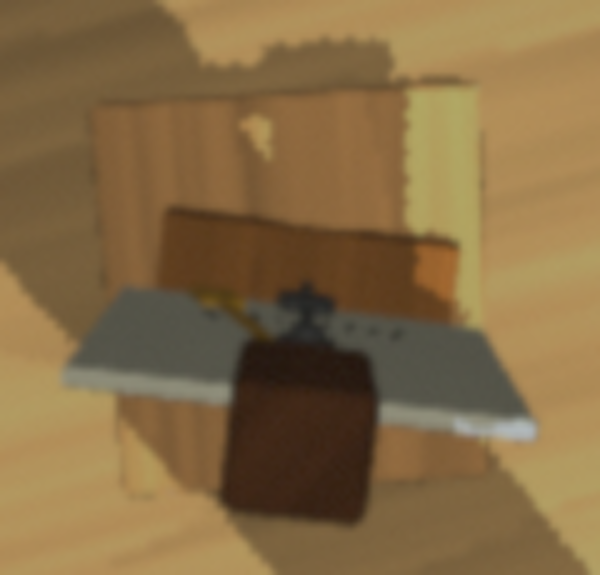

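```bash
cat > fit1.py <<'E'
from h import *
from scipy.optimize import least_squares
np.set_printoptions(precision=4,suppress=True)
im,m=load('w1')
G=np.array([[14,15,191],[14,-15,191],[-14,15,191],[-14,-15,191],[25,45,20],[25,-45,20]])/1e3
U=np.array([[236,385],[377,395],[222,508],[358,523],[170,216],[458,247]])/5+[215,100]
def pts(p,G=G):
    c,s=np.cos(p[2]),np.sin(p[2]); Rg=np.array([[c,-s,0],[s,c,0],[0,0,1]])
    return G@Rg.T+[p[0],p[1],.024]
f=lambda p:(proj(m,pts(p))-U).ravel()
r=least_squares(f,[.484,.197,-.36]); print(r.x[:2],np.degrees(r.x[2])); print(f(r.x).reshape(-1,2))
# tab & pointer in plane x=xp
p=r.x
def dial(U_,V_,xp):
    o,d=ray(m,215+U_/5,100+V_/5); c,s=np.cos(p[2]),np.sin(p[2]); Rg=np.array([[c,-s,0],[s,c,0],[0,0,1]])
    O=Rg.T@(o-[p[0],p[1],.024]); D=Rg.T@d; t=(xp-O[0])/D[0]; return (O+D*t)*1e3
for xp in (.004,.008,.012): print(xp,'plate cornersL',dial(65,372,xp),dial(535,425,xp),'tab',dial(222,300,xp),'tip',dial(306,290,xp),'arm',dial(262,333,xp))
E
python3 fit1.py
```

```text
[0.4857 0.1985] -21.929693868516186
[[-1.0179 -1.429 ]
 [ 1.2712 -0.003 ]
 [-1.0057  1.2175]
 [ 1.5063  1.4702]
 [-1.6649 -1.1043]
 [ 0.5462 -0.3954]]
0.004 plate cornersL [  4.      51.7542 157.8857] [  4.     -51.2959 158.2077] tab [ 4.     23.6668 42.01  ] tip [ 4.     -0.684   5.7602] arm [ 4.     10.8007 86.3868]
0.008 plate cornersL [  8.      49.3898 175.544 ] [  8.     -48.1728 175.8488] tab [ 8.     22.7981 65.8388] tip [ 8.     -0.256  31.5192] arm [  8.      10.6171 107.8525]
0.012 plate cornersL [ 12.      47.0254 193.2023] [ 12.     -45.0497 193.49  ] tab [12.     21.9293 89.6675] tip [12.      0.172  57.2783] arm [ 12.      10.4335 129.3181]
```

```bash
python3 plan.py 0.485 0.198 0.178 -21.7 | grep shift
```

```text
shift [-0.0013  0.1744  0.0002] rot deg [-0.02  5.9   0.02]
```

```bash
python3 -m crank '[{"x":-0.001,"y":0.03,"z":0,"rx":0,"ry":5.9,"rz":0},{"x":-0.001,"y":0.06,"z":0,"rx":0,"ry":5.9,"rz":0},{"x":-0.001,"y":0.09,"z":0,"rx":0,"ry":5.9,"rz":0},{"x":-0.001,"y":0.09,"z":0,"rx":0,"ry":5.9,"rz":0}]' 1; python3 plan.py 0.485 0.198 0.178 -21.7; python3 -c "
from h import *
snap('wrist','w2')"
```

```text
time: 2.8
ee_pos: [0.4826, 0.1975, 0.2593]
eef_rot: [-0.126, -0.694, 0.697, 0.129]
contact_force: [-0.9, -0.4, -0.0]
grip_width: 0.088
camoff [-0.0812 -0.1611  0.0014]
t 2.8 tcp [0.4826 0.1975 0.2593] F [-0.9176 -0.3911 -0.0194] M [ 0.0271  0.143  -0.0251] w 0.0879991288812338
[[-0.9349 -0.0059 -0.3549]
 [ 0.3549 -0.004  -0.9349]
 [ 0.0041 -1.      0.0059]]
shift [-0.0024  0.0813 -0.0018] rot deg [-0.34  0.91  0.23]
q [-1.0477  0.2098  0.6334  1.9036 -0.1389  1.0792 -2.2917]
```

View pics/w2.png

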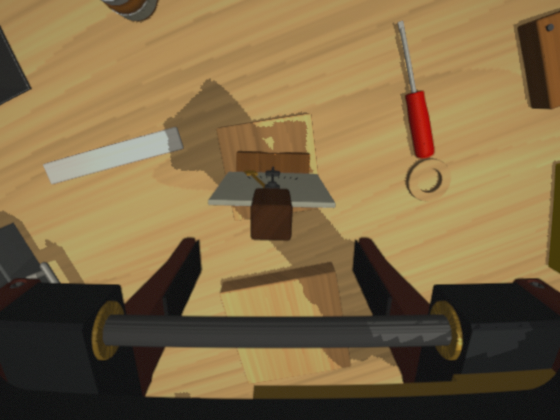

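```bash
python3 -c "
from h import *
im,m=load('w2'); cv2.imwrite('pics/w2z.png',cv2.resize(im[140:250,200:345],None,fx=5,fy=5,interpolation=cv2.INTER_CUBIC))
print(proj(m,[[.485,.198,.215],[.485,.198,.215],[.4826,.1975,.215]]))"
```

```text
[[272.39407308 224.55690025]
 [272.39407308 224.55690025]
 [274.27364598 227.28395328]]
```

View pics/w2z.png

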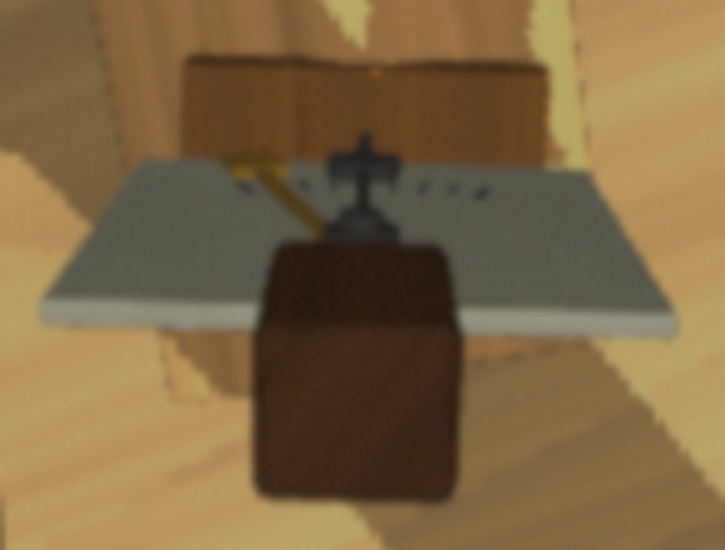

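```bash
python3 -c "
from h import *
im,m=load('w2'); print(atz(m,271.6,222.2,.215))"; python3 plan.py 0.486 0.1985 0.178 -21.9 | grep shift
```

```text
[0.48685478 0.19788492 0.215     ]
shift [-0.0018  0.0835 -0.0015] rot deg [-0.19  1.07  0.11]
```

```bash
python3 -m crank '[{"x":-0.002,"y":0.03,"z":-0.0015,"rx":0,"ry":1,"rz":0},{"x":-0.002,"y":0.06,"z":-0.0015,"rx":0,"ry":1,"rz":0},{"x":-0.002,"y":0.078,"z":-0.0015,"rx":0,"ry":1,"rz":0},{"x":-0.002,"y":0.0835,"z":-0.0015,"rx":0,"ry":1,"rz":0},{"x":-0.002,"y":0.0835,"z":-0.0015,"rx":0,"ry":1,"rz":0}]' 1; python3 plan.py 0.486 0.1985 0.178 -21.9;  python3 -c "
from h import *
snap('wrist','w3')"
```

```text
time: 3.35
ee_pos: [0.4881, 0.1995, 0.18]
eef_rot: [0.134, 0.694, -0.694, -0.134]
contact_force: [-0.2, -0.4, 0.1]
grip_width: 0.0881
camoff [-0.0813 -0.1611  0.0014]
t 3.35 tcp [0.4881 0.1995 0.18  ] F [-0.1817 -0.3996  0.114 ] M [ 0.1065  0.1501 -0.0393] w 0.08807165072131488
[[-0.9279  0.0006 -0.3728]
 [ 0.3728  0.0004 -0.9279]
 [-0.0004 -1.     -0.0006]]
shift [0.0016 0.002  0.0017] rot deg [ 0.04  0.01 -0.02]
q [-1.0002  0.3189  0.6054  1.9833 -0.229   0.9054 -2.2289]
```

View pics/w3.png

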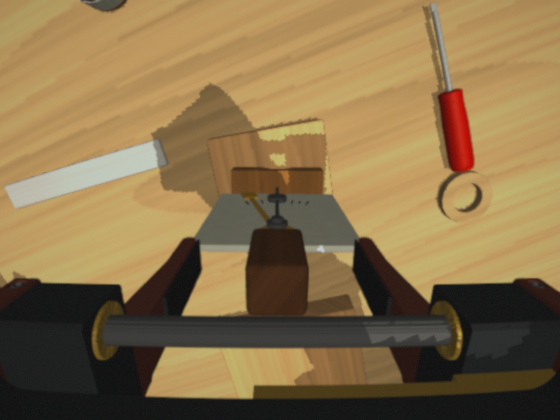

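```bash
python3 -m crank '[{"x":0.001,"y":0.001,"z":0,"rx":0,"ry":0,"rz":0},{"x":0.001,"y":0.001,"z":0,"rx":0,"ry":0,"rz":0},{"x":0.001,"y":0.001,"z":0,"rx":0,"ry":0,"rz":0},{"x":0.001,"y":0.001,"z":0,"rx":0,"ry":0,"rz":0},{"x":0.001,"y":0.001,"z":0,"rx":0,"ry":0,"rz":0}]' 0;python3 -m crank '[{"x":0,"y":0,"z":0,"rx":0,"ry":0,"rz":0},{"x":0,"y":0,"z":0,"rx":0,"ry":0,"rz":0},{"x":0,"y":0,"z":0,"rx":0,"ry":0,"rz":0}]' 0; python3 plan.py 0.486 0.1985 0.178 -21.9
```

```text
time: 3.9
ee_pos: [0.4867, 0.1996, 0.1783]
eef_rot: [0.135, 0.694, -0.694, -0.134]
contact_force: [0.5, 1.5, -0.5]
grip_width: 0.0517
time: 4.2
ee_pos: [0.4866, 0.1996, 0.1781]
eef_rot: [0.135, 0.694, -0.694, -0.135]
contact_force: [-0.0, 1.4, -1.6]
grip_width: 0.0301
camoff [-0.0813 -0.1611  0.0014]
t 4.2 tcp [0.4866 0.1996 0.1781] F [-0.0197  1.3603 -1.5843] M [0.2768 0.0016 0.0055] w 0.030135768792918724
[[-0.9276 -0.     -0.3735]
 [ 0.3735  0.     -0.9276]
 [ 0.     -1.     -0.    ]]
shift [0.0001 0.0001 0.0013] rot deg [ 0.   -0.03  0.  ]
q [-1.0015  0.3197  0.6048  1.9875 -0.2299  0.9012 -2.2301]
```

```bash
python3 -m crank '[{"x":0,"y":0,"z":0,"rx":0,"ry":0,"rz":0},{"x":0,"y":-0.01,"z":0,"rx":0,"ry":0,"rz":0},{"x":0,"y":-0.03,"z":0,"rx":0,"ry":0,"rz":0},{"x":0,"y":-0.07,"z":0,"rx":0,"ry":0,"rz":0},{"x":0,"y":-0.1,"z":0,"rx":0,"ry":0,"rz":0}]' 0; python3 -m crank '[{"x":0,"y":-0.01,"z":0,"rx":0,"ry":0,"rz":0},{"x":0,"y":-0.01,"z":0,"rx":0,"ry":0,"rz":0}]' 0; python3 plan.py 0.494 -0.201 0.29 -21.9
```

```text
time: 4.7
ee_pos: [0.4866, 0.199, 0.2801]
eef_rot: [-0.135, -0.694, 0.694, 0.135]
contact_force: [1.9, 0.8, -3.9]
grip_width: 0.0298
time: 4.9
ee_pos: [0.4871, 0.1998, 0.2892]
eef_rot: [0.135, 0.695, -0.693, -0.134]
contact_force: [-0.0, -0.3, -3.8]
grip_width: 0.03
camoff [-0.0812 -0.1611  0.0014]
t 4.9 tcp [0.4871 0.1998 0.2892] F [-0.0283 -0.2989 -3.7865] M [0.0195 0.1854 0.0469] w 0.029963307533957956
[[-0.9276  0.0017 -0.3735]
 [ 0.3735  0.0018 -0.9276]
 [-0.0009 -1.     -0.0023]]
shift [-0.1561 -0.0015  0.3692] rot deg [ 0.13 -0.03 -0.05]
q [-1.0659  0.1826  0.6491  1.8611 -0.1224  1.135  -2.3269]
```

```bash
python3 -m crank '[{"x":-0.008,"y":0,"z":0.02,"rx":0,"ry":0,"rz":0},{"x":-0.025,"y":0,"z":0.06,"rx":0,"ry":0,"rz":0},{"x":-0.042,"y":0,"z":0.1,"rx":0,"ry":0,"rz":0},{"x":-0.06,"y":0,"z":0.14,"rx":0,"ry":0,"rz":0},{"x":-0.075,"y":0,"z":0.18,"rx":0,"ry":0,"rz":0}]' 0; python3 -m crank '[{"x":-0.017,"y":0,"z":0.04,"rx":0,"ry":0,"rz":0},{"x":-0.034,"y":0,"z":0.08,"rx":0,"ry":0,"rz":0},{"x":-0.051,"y":0,"z":0.12,"rx":0,"ry":0,"rz":0},{"x":-0.065,"y":0,"z":0.155,"rx":0,"ry":0,"rz":0},{"x":-0.073,"y":0,"z":0.175,"rx":0,"ry":0,"rz":0}]' 0; python3 plan.py 0.494 -0.201 0.29 -21.9
```

```text
time: 5.4
ee_pos: [0.4872, 0.0016, 0.2863]
eef_rot: [-0.134, -0.694, 0.695, 0.136]
contact_force: [0.5, -0.6, -2.3]
grip_width: 0.03
time: 5.9
ee_pos: [0.4885, -0.1893, 0.2865]
eef_rot: [-0.135, -0.693, 0.694, 0.137]
contact_force: [0.7, 0.1, -2.5]
grip_width: 0.0299
camoff [-0.0813 -0.1611  0.0014]
t 5.9 tcp [ 0.4885 -0.1893  0.2865] F [ 0.6781  0.111  -2.4505] M [0.1134 0.1874 0.0273] w 0.02990266710514067
[[-0.9257 -0.0033 -0.3782]
 [ 0.3782 -0.0012 -0.9257]
 [ 0.0026 -1.      0.0024]]
shift [-0.0095 -0.0035  0.0088] rot deg [-0.13 -0.32  0.15]
q [-0.5108  0.219   0.9034  1.8759 -0.1865  1.1381 -1.4984]
```

```bash
python3 -m crank '[{"x":-0.009,"y":-0.002,"z":0.009,"rx":0,"ry":0,"rz":0},{"x":-0.009,"y":-0.002,"z":0.009,"rx":0,"ry":0,"rz":0},{"x":-0.009,"y":-0.002,"z":0.009,"rx":0,"ry":0,"rz":0}]' 0; python3 -c "
from h import *
snap('wrist','w4');snap('side','s4')
im,m=load('s4'); cv2.imwrite('pics/s4z.png',cv2.resize(im[140:330,230:380],None,fx=3,fy=3,interpolation=cv2.INTER_CUBIC))"; python3 plan.py 0.494 -0.201 0.29 -21.9
```

```text
time: 6.2
ee_pos: [0.495, -0.1966, 0.2887]
eef_rot: [-0.134, -0.694, 0.694, 0.136]
contact_force: [-0.5, 0.3, -3.9]
grip_width: 0.0301
camoff [-0.0813 -0.1611  0.0014]
t 6.3 tcp [ 0.4956 -0.1957  0.2892] F [-0.5295  0.6381 -2.2986] M [0.1006 0.0908 0.0262] w 0.0301084059949141
[[-0.928  -0.0018 -0.3725]
 [ 0.3725  0.0008 -0.928 ]
 [ 0.002  -1.     -0.0001]]
shift [-0.0005 -0.0008  0.0055] rot deg [0.   0.03 0.11]
q [-0.4876  0.2376  0.8996  1.8535 -0.2035  1.1484 -1.4696]
```

View pics/w4.png

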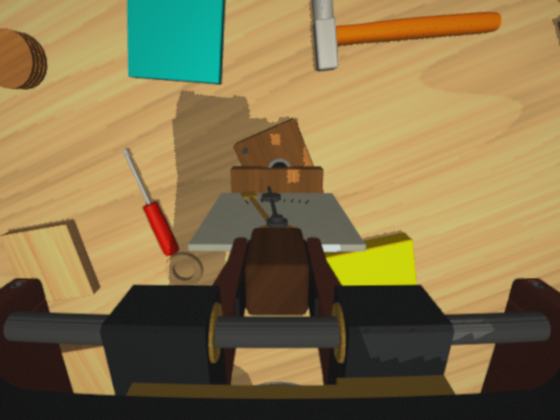

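View pics/s4z.png

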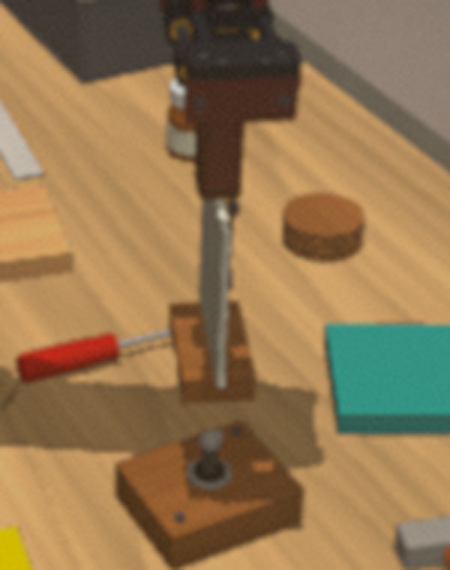

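```bash
python3 -m crank '[{"x":0,"y":0.02,"z":0.0055,"rx":0,"ry":0,"rz":0.1},{"x":0,"y":0.04,"z":0.0055,"rx":0,"ry":0,"rz":0.1},{"x":0,"y":0.052,"z":0.0055,"rx":0,"ry":0,"rz":0.1},{"x":0,"y":0.052,"z":0.0055,"rx":0,"ry":0,"rz":0.1},{"x":0,"y":0.052,"z":0.0055,"rx":0,"ry":0,"rz":0.1}]' 0; python3 -c "
from h import *
snap('side','s5');snap('top','t5')
im,m=load('s5'); a=cv2.resize(im[200:320,250:350],None,fx=5,fy=5,interpolation=cv2.INTER_CUBIC)
cv2.imwrite('pics/s5z.png',a)"; python3 plan.py 0.494 -0.201 0.236 -21.9
```

```text
time: 6.8
ee_pos: [0.4945, -0.2015, 0.2384]
eef_rot: [-0.135, -0.694, 0.694, 0.134]
contact_force: [0.1, 0.5, -3.3]
grip_width: 0.0299
camoff [-0.0813 -0.1611  0.0014]
t 6.9 tcp [ 0.4949 -0.2019  0.239 ] F [ 0.0264  0.2034 -3.3293] M [-0.0251  0.1416 -0.0168] w 0.029735997821269185
[[-0.9278  0.0031 -0.3732]
 [ 0.3732 -0.0009 -0.9278]
 [-0.0032 -1.     -0.0003]]
shift [ 0.0012  0.003  -0.0005] rot deg [ 0.02 -0.01 -0.18]
q [-0.4376  0.2997  0.8744  1.9165 -0.2659  1.0419 -1.4032]
```

View pics/s5z.png

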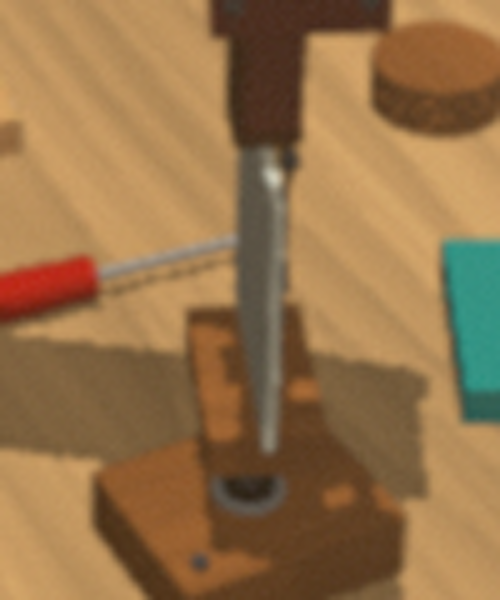

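```bash
python3 -m crank '[{"x":0.001,"y":0.003,"z":0,"rx":0,"ry":0,"rz":0},{"x":0.001,"y":0.006,"z":0,"rx":0,"ry":0,"rz":0},{"x":0.001,"y":0.009,"z":0,"rx":0,"ry":0,"rz":0},{"x":0.001,"y":0.01,"z":0,"rx":0,"ry":0,"rz":0}]' 0;python3 -m crank '[{"x":0,"y":0.001,"z":0,"rx":0,"ry":0,"rz":0},{"x":0,"y":0.002,"z":0,"rx":0,"ry":0,"rz":0}]' 0;python3 -m crank '[{"x":0,"y":0.001,"z":0,"rx":0,"ry":0,"rz":0},{"x":0,"y":0.002,"z":0,"rx":0,"ry":0,"rz":0}]' 0
```

```text
time: 7.3
ee_pos: [0.4931, -0.2014, 0.2278]
eef_rot: [-0.135, -0.694, 0.694, 0.134]
contact_force: [-0.0, 0.3, -3.6]
grip_width: 0.0297
time: 7.5
ee_pos: [0.4933, -0.2016, 0.2261]
eef_rot: [-0.135, -0.694, 0.694, 0.134]
contact_force: [-0.1, -0.4, -3.3]
grip_width: 0.0297
time: 7.7
ee_pos: [0.4933, -0.2015, 0.2241]
eef_rot: [-0.135, -0.694, 0.694, 0.134]
contact_force: [-0.5, -1.1, -3.7]
grip_width: 0.0297
```

```bash
for i in 1; do python3 -m crank '[{"x":0,"y":0.001,"z":0,"rx":0,"ry":0,"rz":0},{"x":0,"y":0.002,"z":0,"rx":0,"ry":0,"rz":0}]' 0;python3 -m crank '[{"x":0,"y":0.001,"z":0,"rx":0,"ry":0,"rz":0},{"x":0,"y":0.002,"z":0,"rx":0,"ry":0,"rz":0}]' 0; done; python3 plan.py | head -3
```

```text
time: 7.9
ee_pos: [0.4933, -0.2015, 0.2221]
eef_rot: [-0.135, -0.694, 0.694, 0.134]
contact_force: [0.6, -0.0, -2.3]
grip_width: 0.0298
time: 8.1
ee_pos: [0.4933, -0.2015, 0.2201]
eef_rot: [-0.135, -0.694, 0.694, 0.134]
contact_force: [0.5, -0.3, -3.2]
grip_width: 0.0297
camoff [-0.0812 -0.1611  0.0014]
t 8.1 tcp [ 0.4933 -0.2015  0.2201] F [ 0.4707 -0.2714 -3.1869] M [0.0146 0.2012 0.0215] w 0.029663255012861607
[[-0.9276  0.0016 -0.3735]
```

```bash
python3 -m crank '[{"x":0,"y":0.001,"z":0,"rx":0,"ry":0,"rz":0},{"x":0,"y":0.002,"z":0,"rx":0,"ry":0,"rz":0}]' 0;python3 -m crank '[{"x":0,"y":0.001,"z":0,"rx":0,"ry":0,"rz":0}]' 0; python3 -m crank '[{"x":0,"y":0.001,"z":0,"rx":0,"ry":0,"rz":0}]' 0
```

```text
time: 8.3
ee_pos: [0.4934, -0.2016, 0.2182]
eef_rot: [-0.135, -0.694, 0.694, 0.134]
contact_force: [-0.0, -0.3, 0.1]
grip_width: 0.0296
time: 8.4
ee_pos: [0.4935, -0.2016, 0.2174]
eef_rot: [-0.135, -0.694, 0.694, 0.134]
contact_force: [-0.6, 0.7, 1.4]
grip_width: 0.0298
time: 8.5
ee_pos: [0.4936, -0.2016, 0.2165]
eef_rot: [-0.135, -0.694, 0.694, 0.134]
contact_force: [0.1, 0.3, 4.0]
grip_width: 0.0301
```

```bash
python3 -m crank '[{"x":0,"y":-0.001,"z":0,"rx":0,"ry":0,"rz":0},{"x":0,"y":-0.0015,"z":0,"rx":0,"ry":0,"rz":0},{"x":0,"y":-0.0015,"z":0,"rx":0,"ry":0,"rz":0}]' 0; python3 -c "
from h import *
snap('wrist','w6')
im,m=load('w6'); a=cv2.resize(im[160:270,180:375],None,fx=4,fy=4,interpolation=cv2.INTER_CUBIC)
cv2.imwrite('pics/w6z.png',a)"; python3 plan.py |sed -n 2p
```

```text
time: 8.8
ee_pos: [0.4934, -0.2016, 0.2177]
eef_rot: [-0.135, -0.694, 0.694, 0.134]
contact_force: [-0.8, -0.4, 1.4]
grip_width: 0.0297
t 8.85 tcp [ 0.4934 -0.2015  0.2177] F [-0.2293  0.2976  1.8533] M [0.123  0.3032 0.0019] w 0.029979422860099383
```

View pics/w6z.png

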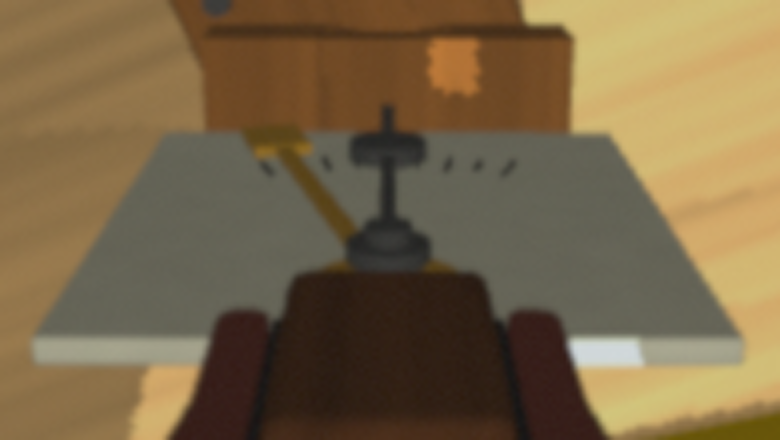

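```bash
cat > dial.py <<'E'
from h import *
import sys
from scipy.optimize import brentq
def gframe(eef,pos):
    r=R.from_quat(eef).as_matrix(); Rg=np.c_[-r[:,0],-r[:,2],-r[:,1]]; return Rg,np.array(pos)-Rg@[0,0,.1541]
def inplane(m,u,v,Rg,O,xp):
    o,d=ray(m,u,v); o=Rg.T@(o-O); d=Rg.T@d; return o+d*(xp-o[0])/d[0]
E
python3 - <<'E'
from dial import *
im,m=load('w6'); s=robot.sense(); Rg,O=gframe(s['eef_rot'],s['ee_pos'])
for nm,u,v,rad in [('tab',180+278/4,160+140/4,.09),('tip',180+388/4,160+105/4,.09),('tabedgeL',180+245/4,160+130/4,.09),('tabedgeR',180+310/4,160+152/4,.09)]:
    f=lambda x:np.hypot(*(inplane(m,u,v,Rg,O,x)[1:]-[0,.126]))-rad
    for xp in (.004,.006,.008,.010): 
        q=inplane(m,u,v,Rg,O,xp); print(nm,xp,np.round(q*1e3,1),'ang',np.round(np.arctan2(q[1],.126-q[2]),3),'asin',np.round(np.arcsin(q[1]/rad),3),'rad',round(f(xp)*1e3+90,1))
E
```

```text
tab 0.004 [ 4.  23.6 38.6] ang 0.264 asin 0.265 rad 90.5
tab 0.006 [ 6.  22.9 45.8] ang 0.279 asin 0.258 rad 83.5
tab 0.008 [ 8.  22.3 52.9] ang 0.296 asin 0.25 rad 76.4
tab 0.01 [10.  21.6 60.1] ang 0.317 asin 0.243 rad 69.4
tip 0.004 [ 4.  -1.8  5.3] ang -0.015 asin -0.02 rad 120.7
tip 0.006 [ 6.  -1.8 13.4] ang -0.016 asin -0.02 rad 112.7
tip 0.008 [ 8.  -1.8 21.4] ang -0.017 asin -0.02 rad 104.6
tip 0.01 [10.  -1.8 29.4] ang -0.018 asin -0.02 rad 96.6
tabedgeL 0.004 [ 4.  32.2 29.8] ang 0.323 asin 0.365 rad 101.5
tabedgeL 0.006 [ 6.  31.3 37.2] ang 0.339 asin 0.355 rad 94.2
tabedgeL 0.008 [ 8.  30.4 44.6] ang 0.358 asin 0.345 rad 86.9
tabedgeL 0.01 [10.  29.6 51.9] ang 0.38 asin 0.335 rad 79.7
tabedgeR 0.004 [ 4.  15.6 48.5] ang 0.199 asin 0.175 rad 79.0
tabedgeR 0.006 [ 6.  15.2 55.4] ang 0.212 asin 0.17 rad 72.2
tabedgeR 0.008 [ 8.  14.7 62.3] ang 0.228 asin 0.165 rad 65.3
tabedgeR 0.01 [10.  14.3 69.3] ang 0.247 asin 0.16 rad 58.5
```

```bash
python3 -m crank '[{"x":0,"y":0.0001,"z":-0.0066,"rx":2.5,"ry":0,"rz":0},{"x":0,"y":0.0006,"z":-0.0132,"rx":5,"ry":0,"rz":0},{"x":0,"y":0.0009,"z":-0.0159,"rx":6,"ry":0,"rz":0}]' 0; python3 -m crank '[{"x":0,"y":0,"z":0,"rx":0,"ry":0,"rz":0},{"x":0,"y":0,"z":0,"rx":0,"ry":0,"rz":0}]' 0; python3 plan.py |sed -n 2p
```

```text
time: 9.15
ee_pos: [0.5002, -0.1857, 0.2167]
eef_rot: [-0.127, -0.656, 0.73, 0.14]
contact_force: [1.1, 0.1, 1.0]
grip_width: 0.0296
time: 9.35
ee_pos: [0.4998, -0.1863, 0.2169]
eef_rot: [-0.128, -0.657, 0.729, 0.14]
contact_force: [1.9, 3.1, 1.5]
grip_width: 0.0298
t 9.35 tcp [ 0.4998 -0.1863  0.2169] F [1.8526 3.1257 1.5144] M [ 1.0514 -0.4128  0.0633] w 0.029794046531576315
```

```bash
python3 -m crank '[{"x":0,"y":0,"z":-0.001,"rx":0,"ry":0,"rz":0},{"x":0,"y":0,"z":-0.0015,"rx":0,"ry":0,"rz":0},{"x":0,"y":0,"z":-0.0015,"rx":0,"ry":0,"rz":0}]' 0; python3 plan.py |sed -n 2p
```

```text
time: 9.65
ee_pos: [0.4999, -0.1858, 0.2168]
eef_rot: [-0.128, -0.657, 0.73, 0.141]
contact_force: [1.0, 1.2, 1.8]
grip_width: 0.0298
t 9.65 tcp [ 0.4999 -0.1858  0.2168] F [0.9821 1.1642 1.8329] M [ 0.386  -0.376   0.0172] w 0.029779149095455607
```

```bash
python3 -m crank '[{"x":0,"y":0.0001,"z":-0.0072,"rx":2.5,"ry":0,"rz":0},{"x":0,"y":0.0006,"z":-0.0144,"rx":5,"ry":0,"rz":0},{"x":0,"y":0.0006,"z":-0.0144,"rx":5,"ry":0,"rz":0},{"x":0,"y":0.0006,"z":-0.0144,"rx":5,"ry":0,"rz":0}]' 0; python3 plan.py |sed -n 2p
```

```text
time: 10.05
ee_pos: [0.5053, -0.1716, 0.2144]
eef_rot: [-0.122, -0.625, 0.757, 0.146]
contact_force: [1.6, 3.4, 0.9]
grip_width: 0.0293
t 10.05 tcp [ 0.5053 -0.1716  0.2144] F [1.6033 3.3844 0.89  ] M [ 1.2418 -0.3097  0.0119] w 0.02932312181929655
```

```bash
python3 -m crank '[{"x":0,"y":0,"z":-0.0015,"rx":0,"ry":0,"rz":0},{"x":0,"y":0.0001,"z":-0.009,"rx":2.5,"ry":0,"rz":0},{"x":0,"y":0.0004,"z":-0.0155,"rx":4.5,"ry":0,"rz":0},{"x":0,"y":0.0004,"z":-0.016,"rx":4.5,"ry":0,"rz":0},{"x":0,"y":0.0004,"z":-0.016,"rx":4.5,"ry":0,"rz":0}]' 0; python3 plan.py |sed -n 2p
```

```text
time: 10.55
ee_pos: [0.5102, -0.1591, 0.2112]
eef_rot: [-0.116, -0.594, 0.782, 0.152]
contact_force: [-0.5, -2.4, 1.3]
grip_width: 0.0298
t 10.55 tcp [ 0.5102 -0.1591  0.2112] F [-0.5174 -2.394   1.3087] M [-0.5802  0.4397  0.0334] w 0.029813658246098353
```

```bash
python3 -m crank '[{"x":0,"y":0,"z":0.0008,"rx":0,"ry":0,"rz":0},{"x":0,"y":0,"z":0.0008,"rx":0,"ry":0,"rz":0},{"x":0,"y":0,"z":0.0008,"rx":0,"ry":0,"rz":0},{"x":0,"y":0,"z":0.0008,"rx":0,"ry":0,"rz":0},{"x":0,"y":0,"z":0.0008,"rx":0,"ry":0,"rz":0}]' 0; python3 -m crank '[{"x":0,"y":0,"z":0,"rx":0,"ry":0,"rz":0},{"x":0,"y":0,"z":0,"rx":0,"ry":0,"rz":0},{"x":0,"y":0,"z":0,"rx":0,"ry":0,"rz":0},{"x":0,"y":0,"z":0,"rx":0,"ry":0,"rz":0},{"x":0,"y":0,"z":0,"rx":0,"ry":0,"rz":0}]' 0;python3 -m crank '[{"x":0,"y":0,"z":0,"rx":0,"ry":0,"rz":0},{"x":0,"y":0,"z":0,"rx":0,"ry":0,"rz":0},{"x":0,"y":0,"z":0,"rx":0,"ry":0,"rz":0},{"x":0,"y":0,"z":0,"rx":0,"ry":0,"rz":0},{"x":0,"y":0,"z":0,"rx":0,"ry":0,"rz":0}]' 0;python3 -c "
from h import *
snap('wrist','w7');snap('side','s7')
im,m=load('w7'); a=cv2.resize(im[160:270,180:375],None,fx=4,fy=4,interpolation=cv2.INTER_CUBIC)
cv2.imwrite('pics/w7z.png',a)
im,m=load('s7'); a=cv2.resize(im[200:320,250:350],None,fx=5,fy=5,interpolation=cv2.INTER_CUBIC)
cv2.imwrite('pics/s7z.png',a)"; python3 plan.py
```

```text
time: 11.05
ee_pos: [0.5103, -0.1589, 0.2113]
eef_rot: [-0.116, -0.594, 0.782, 0.151]
contact_force: [-1.4, -2.5, 0.8]
grip_width: 0.0299
time: 11.55
ee_pos: [0.5105, -0.1587, 0.2113]
eef_rot: [-0.116, -0.594, 0.782, 0.151]
contact_force: [-2.1, -4.6, 1.8]
grip_width: 0.0301
time: 12.05
ee_pos: [0.5105, -0.1586, 0.2112]
eef_rot: [-0.116, -0.594, 0.782, 0.151]
contact_force: [-2.5, -4.3, 2.4]
grip_width: 0.0299
camoff [-0.0813 -0.1608  0.0011]
t 12.15 tcp [ 0.5105 -0.1586  0.2112] F [-1.8672 -3.6477  1.7861] M [-1.6817  0.9045  0.0146] w 0.02991037891615693
[[-0.9275 -0.0987 -0.3604]
 [ 0.3737 -0.2488 -0.8936]
 [-0.0015 -0.9635  0.2677]]
```

View pics/w7z.png

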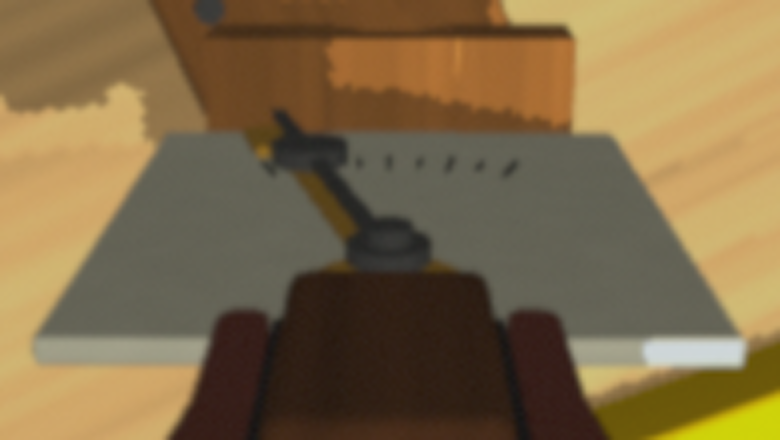

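View pics/s7z.png

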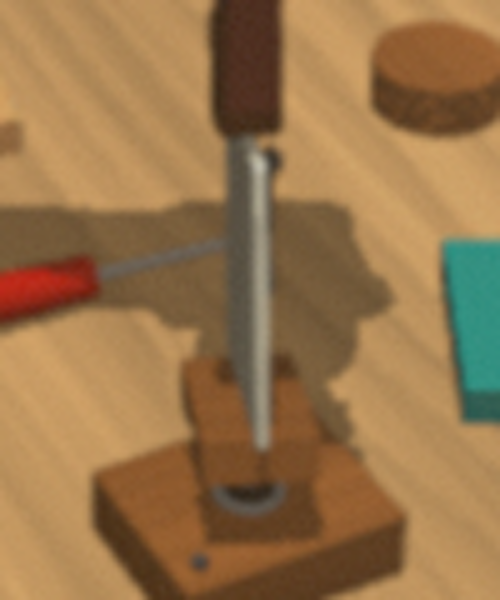

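```bash
python3 -m crank '[{"x":0,"y":0,"z":0.001,"rx":0,"ry":0,"rz":0},{"x":0,"y":0,"z":0.001,"rx":0,"ry":0,"rz":0},{"x":0,"y":0,"z":0.001,"rx":0,"ry":0,"rz":0},{"x":0,"y":0,"z":0.001,"rx":0,"ry":0,"rz":0},{"x":0,"y":0,"z":0.001,"rx":0,"ry":0,"rz":0}]' 0; python3 - <<'E'
from dial import *
s=robot.sense(); Rg,O=gframe([-.116,-.594,.782,.151],[.5105,-.1586,.2112])
Rg2,O2=gframe([-.135,-.694,.694,.134],[.4934,-.2015,.2177])
im,m=load('w7'); im,m6=load('w6')
def pr(nm,m,Rg,O,U,V,xs):
    for xp in xs:
        q=inplane(m,180+U/4,160+V/4,Rg,O,xp); print(nm,xp,np.round(q*1e3,1),'ang',np.round(np.arctan2(q[1],.126-q[2]),3),'rad',np.round(np.hypot(q[1],q[2]-.126)*1e3,1))
pr('tip6',m6,Rg2,O2,388,105,(.008,.01,.012,.014)); pr('tip7',m,Rg,O,278,113,(.008,.01,.012,.014))
pr('bob6',m6,Rg2,O2,388,150,(.008,.01,.012,.014)); pr('bob7',m,Rg,O,311,153,(.008,.01,.012,.014))
pr('hub6',m6,Rg2,O2,388,240,(.01,.012,.014,.016)); pr('hub7',m,Rg,O,388,240,(.01,.012,.014,.016))
pr('tab6',m6,Rg2,O2,278,140,(.003,.004,.005))
E
python3 plan.py |sed -n 2p
```

```text
time: 12.65
ee_pos: [0.5104, -0.159, 0.2115]
eef_rot: [-0.116, -0.594, 0.781, 0.151]
contact_force: [-1.2, -2.3, 0.9]
grip_width: 0.0297
tip6 0.008 [ 8.  -1.8 21. ] ang -0.017 rad 105.0
tip6 0.01 [10.  -1.8 29.1] ang -0.019 rad 96.9
tip6 0.012 [12.  -1.8 37.1] ang -0.02 rad 88.9
tip6 0.014 [14.  -1.8 45.2] ang -0.022 rad 80.8
tip7 0.008 [ 8.  24.5 29.1] ang 0.248 rad 100.0
tip7 0.01 [10.  23.8 36.9] ang 0.261 rad 92.2
tip7 0.012 [12.  23.1 44.7] ang 0.277 rad 84.5
tip7 0.014 [14.  22.4 52.5] ang 0.296 rad 76.9
bob6 0.008 [ 8.  -1.8 60.6] ang -0.027 rad 65.4
bob6 0.01 [10.  -1.8 67.6] ang -0.03 rad 58.4
bob6 0.012 [12.  -1.8 74.5] ang -0.034 rad 51.5
bob6 0.014 [14.  -1.7 81.5] ang -0.039 rad 44.5
bob7 0.008 [ 8.  14.8 62.9] ang 0.23 rad 64.8
bob7 0.01 [10.  14.3 69.8] ang 0.25 rad 58.0
bob7 0.012 [12.  13.9 76.7] ang 0.274 rad 51.3
bob7 0.014 [14.  13.5 83.5] ang 0.307 rad 44.5
hub6 0.01 [ 10.   -1.7 121.5] ang -0.358 rad 4.8
hub6 0.012 [ 12.   -1.7 126.9] ang -2.074 rad 1.9
hub6 0.014 [ 14.   -1.7 132.4] ang -2.885 rad 6.6
hub6 0.016 [ 16.   -1.7 137.8] ang -3.002 rad 11.9
hub7 0.01 [ 10.   -1.4 121.2] ang -0.283 rad 5.0
hub7 0.012 [ 12.   -1.4 126.7] ang -2.01 rad 1.5
hub7 0.014 [ 14.   -1.4 132.1] ang -2.919 rad 6.2
hub7 0.016 [ 16.   -1.4 137.5] ang -3.023 rad 11.6
tab6 0.003 [ 3.  23.9 34.8] ang 0.256 rad 94.3
tab6 0.004 [ 4.  23.6 38.3] ang 0.263 rad 90.8
tab6 0.005 [ 5.  23.2 41.9] ang 0.27 rad 87.2
t 12.65 tcp [ 0.5104 -0.159   0.2115] F [-1.1546 -2.2698  0.8897] M [-1.0087  0.8079 -0.0399] w 0.029733431815047204
```

```bash
python3 -m crank '[{"x":0,"y":0,"z":0.0006,"rx":0.3,"ry":0,"rz":0},{"x":0,"y":0,"z":0.0006,"rx":0.3,"ry":0,"rz":0},{"x":0,"y":0,"z":0.0006,"rx":0.3,"ry":0,"rz":0},{"x":0,"y":0,"z":0.0006,"rx":0.3,"ry":0,"rz":0},{"x":0,"y":0,"z":0.0006,"rx":0.3,"ry":0,"rz":0}]' 0; python3 -m crank '[{"x":0,"y":0,"z":0,"rx":0,"ry":0,"rz":0},{"x":0,"y":0,"z":0,"rx":0,"ry":0,"rz":0},{"x":0,"y":0,"z":0,"rx":0,"ry":0,"rz":0},{"x":0,"y":0,"z":0,"rx":0,"ry":0,"rz":0},{"x":0,"y":0,"z":0,"rx":0,"ry":0,"rz":0}]' 0; python3 -m crank '[{"x":0,"y":0,"z":0,"rx":0,"ry":0,"rz":0},{"x":0,"y":0,"z":0,"rx":0,"ry":0,"rz":0},{"x":0,"y":0,"z":0,"rx":0,"ry":0,"rz":0},{"x":0,"y":0,"z":0,"rx":0,"ry":0,"rz":0},{"x":0,"y":0,"z":0,"rx":0,"ry":0,"rz":0}]' 0;python3 plan.py
```

```text
time: 13.15
ee_pos: [0.5104, -0.1592, 0.2116]
eef_rot: [-0.115, -0.592, 0.783, 0.151]
contact_force: [-0.3, 0.8, 0.6]
grip_width: 0.0297
time: 13.65
ee_pos: [0.5103, -0.1595, 0.2117]
eef_rot: [-0.115, -0.592, 0.783, 0.151]
contact_force: [1.3, 1.4, 0.8]
grip_width: 0.0296
time: 14.15
ee_pos: [0.5103, -0.1596, 0.2117]
eef_rot: [-0.115, -0.592, 0.783, 0.151]
contact_force: [0.5, 2.3, -0.9]
grip_width: 0.03
camoff [-0.0812 -0.1608  0.0011]
t 14.15 tcp [ 0.5103 -0.1596  0.2117] F [ 0.5018  2.3076 -0.8851] M [ 1.2121 -0.0924 -0.057 ] w 0.030049249526448975
[[-0.9277 -0.0999 -0.3598]
 [ 0.3734 -0.253  -0.8925]
 [-0.0019 -0.9623  0.272 ]]
```

```bash
python3 -m crank '[{"x":0,"y":0.0004,"z":-0.0003,"rx":0,"ry":0,"rz":0},{"x":0,"y":0.0004,"z":-0.0003,"rx":0,"ry":0,"rz":0},{"x":0,"y":0.0004,"z":-0.0003,"rx":0,"ry":0,"rz":0},{"x":0,"y":0.0004,"z":-0.0003,"rx":0,"ry":0,"rz":0},{"x":0,"y":0.0004,"z":-0.0003,"rx":0,"ry":0,"rz":0}]' 0; python3 -m crank '[{"x":0,"y":0,"z":0,"rx":0,"ry":0,"rz":0},{"x":0,"y":0,"z":0,"rx":0,"ry":0,"rz":0},{"x":0,"y":0,"z":0,"rx":0,"ry":0,"rz":0},{"x":0,"y":0,"z":0,"rx":0,"ry":0,"rz":0},{"x":0,"y":0,"z":0,"rx":0,"ry":0,"rz":0}]' 0; for i in 1 2 3; do python3 -m crank '[{"x":0,"y":0,"z":0,"rx":0,"ry":0,"rz":0},{"x":0,"y":0,"z":0,"rx":0,"ry":0,"rz":0},{"x":0,"y":0,"z":0,"rx":0,"ry":0,"rz":0},{"x":0,"y":0,"z":0,"rx":0,"ry":0,"rz":0},{"x":0,"y":0,"z":0,"rx":0,"ry":0,"rz":0}]' 0;done; python3 -c "
from h import *
for i in range(3):
  snap('wrist','w8'+str(i)); print(robot.sense()['contact_force'])
im,m=load('w80'); a=cv2.resize(im[160:270,180:375],None,fx=4,fy=4,interpolation=cv2.INTER_CUBIC)
cv2.imwrite('pics/w8z.png',a)
a,b=[load(k)[0].astype(int) for k in('w80','w82')]; print(abs(a-b).max(),abs(a-b).mean())"; python3 plan.py
```

```text
time: 14.65
ee_pos: [0.5103, -0.1596, 0.2112]
eef_rot: [-0.115, -0.592, 0.783, 0.151]
contact_force: [0.5, 2.7, 2.0]
grip_width: 0.0296
time: 15.15
ee_pos: [0.5102, -0.1596, 0.2112]
eef_rot: [-0.115, -0.592, 0.783, 0.151]
contact_force: [1.4, 3.3, 1.9]
grip_width: 0.0299
time: 15.65
ee_pos: [0.5102, -0.1596, 0.2112]
eef_rot: [-0.115, -0.592, 0.783, 0.151]
contact_force: [1.2, 2.6, 1.0]
grip_width: 0.0301
time: 16.15
ee_pos: [0.5102, -0.1596, 0.2112]
eef_rot: [-0.115, -0.592, 0.783, 0.151]
contact_force: [1.4, 3.3, -0.0]
grip_width: 0.0299
time: 16.65
ee_pos: [0.5102, -0.1596, 0.2112]
eef_rot: [-0.115, -0.592, 0.783, 0.151]
contact_force: [1.3, 3.8, 0.9]
grip_width: 0.0299
[0.99558648 2.93490168 1.76593109]
[0.61455597 3.00739438 0.05131985]
[1.67971785 3.37312517 0.89300931]
17 0.6932568027210885
camoff [-0.0812 -0.1607  0.0011]
t 16.8 tcp [ 0.5102 -0.1596  0.2112] F [1.6797 3.3731 0.893 ] M [ 1.1718 -0.2617 -0.055 ] w 0.02966597536486047
[[-0.9276 -0.1001 -0.3599]
 [ 0.3735 -0.2532 -0.8924]
 [-0.0018 -0.9622  0.2722]]
```

View pics/w8z.png

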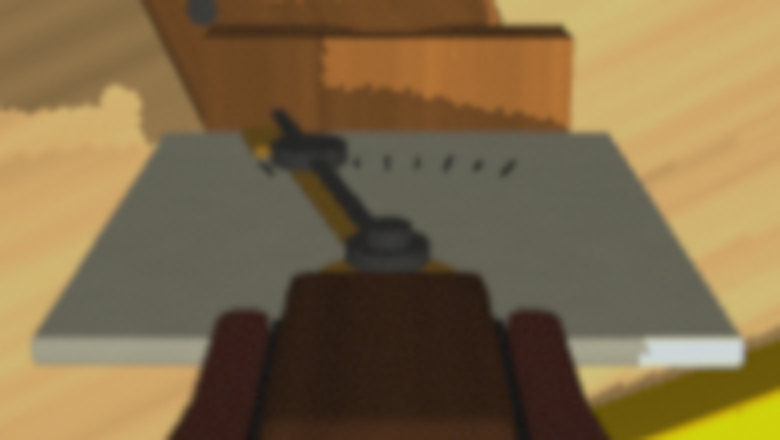

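```bash
python3 -m crank '[{"x":0,"y":0,"z":-0.0004,"rx":0,"ry":0,"rz":0},{"x":0,"y":0,"z":-0.0008,"rx":0,"ry":0,"rz":0},{"x":0,"y":0,"z":-0.0008,"rx":0,"ry":0,"rz":0},{"x":0,"y":0,"z":-0.0008,"rx":0,"ry":0,"rz":0},{"x":0,"y":0,"z":-0.0008,"rx":0,"ry":0,"rz":0}]' 0; for i in 1 2 3 4; do python3 -m crank '[{"x":0,"y":0,"z":0,"rx":0,"ry":0,"rz":0},{"x":0,"y":0,"z":0,"rx":0,"ry":0,"rz":0},{"x":0,"y":0,"z":0,"rx":0,"ry":0,"rz":0},{"x":0,"y":0,"z":0,"rx":0,"ry":0,"rz":0},{"x":0,"y":0,"z":0,"rx":0,"ry":0,"rz":0}]' 0;done; python3 -c "
from h import *
F=[]
for i in range(4):
  snap('wrist','w9'+str(i)); F.append(robot.sense()['contact_force'])
snap('top','t9'); snap('side','s9'); F.append(robot.sense()['contact_force'])
print(np.mean(F,0)); print(abs(robot.sense()['joint_velocities']).max())
im,m=load('w93'); a=cv2.resize(im[160:270,180:375],None,fx=4,fy=4,interpolation=cv2.INTER_CUBIC)
cv2.imwrite('pics/w9z.png',a)"; python3 plan.py
```

```text
time: 17.3
ee_pos: [0.5103, -0.1593, 0.2111]
eef_rot: [-0.115, -0.592, 0.783, 0.151]
contact_force: [0.0, 1.8, 1.1]
grip_width: 0.03
time: 17.8
ee_pos: [0.5103, -0.1591, 0.211]
eef_rot: [-0.115, -0.592, 0.783, 0.151]
contact_force: [-0.3, 0.3, 1.2]
grip_width: 0.0299
time: 18.3
ee_pos: [0.5104, -0.159, 0.211]
eef_rot: [-0.115, -0.592, 0.783, 0.151]
contact_force: [0.4, -0.7, 1.5]
grip_width: 0.0299
time: 18.8
ee_pos: [0.5104, -0.159, 0.211]
eef_rot: [-0.115, -0.592, 0.783, 0.151]
contact_force: [0.3, -0.9, 1.3]
grip_width: 0.0299
time: 19.3
ee_pos: [0.5104, -0.159, 0.211]
eef_rot: [-0.115, -0.592, 0.783, 0.151]
contact_force: [-1.2, -1.2, 1.8]
grip_width: 0.03
[-1.00036618 -1.2855729   0.97468601]
0.0020371067521694664
camoff [-0.0812 -0.1608  0.0011]
t 19.6 tcp [ 0.5104 -0.159   0.211 ] F [-0.9133 -2.2377  1.2712] M [-0.4062  0.3184  0.0376] w 0.029850190207890107
[[-0.9276 -0.1003 -0.3599]
 [ 0.3736 -0.2533 -0.8923]
 [-0.0017 -0.9622  0.2724]]
```

View pics/w9z.png

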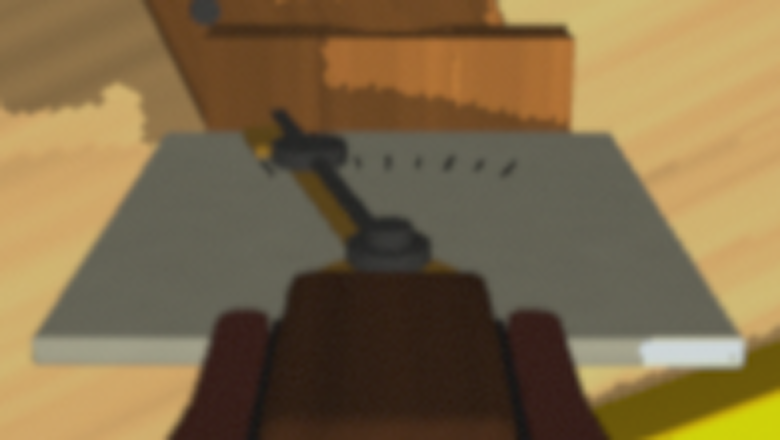

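View pics/s9.png

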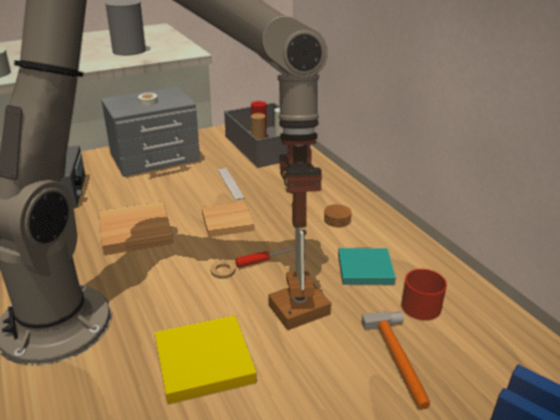

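```bash
python3 - <<'E'
from dial import *
Rg2,O2=gframe([-.135,-.694,.694,.134],[.4934,-.2015,.2177]); O2=O2-Rg2@[0,.0016,0]
im,m=load('w6')
for U,V in [(278,140),(300,163),(320,190),(340,220)]:
  for xp in (.003,.004,.005):
    q=inplane(m,180+U/4,160+V/4,Rg2,O2,xp); print(U,V,xp,np.round(q*1e3,1),np.round(np.arctan2(q[1],.126-q[2]),3))
s=robot.sense(); Rg,O=gframe(s['eef_rot'],s['ee_pos']); O=O-Rg@[0,.0016,0]
_,m9=load('w93')
for a in (.2757,):
  for xp in (.004,):
    P=[O+Rg@[xp,.09*np.sin(b),.126-.09*np.cos(b)] for b in (.2757,.2757-.072,.2757+.072)]
    print((proj(m9,P)-[180,160])*4)
E
```

```text
278 140 0.003 [ 3.  25.5 34.8] 0.272
278 140 0.004 [ 4.  25.2 38.3] 0.28
278 140 0.005 [ 5.  24.8 41.9] 0.287
300 163 0.003 [ 3.  19.1 53.5] 0.258
300 163 0.004 [ 4.  18.9 56.9] 0.266
300 163 0.005 [ 5.  18.6 60.2] 0.276
320 190 0.003 [ 3.  13.7 72.8] 0.253
320 190 0.004 [ 4.  13.6 75.9] 0.265
320 190 0.005 [ 5.  13.4 79. ] 0.278
340 220 0.003 [ 3.   9.  91.4] 0.254
340 220 0.004 [ 4.   8.9 94.3] 0.273
340 220 0.005 [ 5.   8.8 97.1] 0.295
[[281.89282745 141.30553319]
 [309.69737454 139.50671571]
 [254.17564492 143.65835053]]
```

Mark ≈ 0.27–0.28 rad, against a lean of 0.276 rad, so the pointer is on the mark. The forces are light and the arm is still, so I'm handing in.

```bash
python3 -c "
from plant import robot
print(robot.close_job())"
```

```text
the job is handed in; nothing more can be done
None
```

I picked the gauge up by its grip and lowered it onto the stud. It touched with the stud's top at about 75 mm, which matches what the cameras showed. I then leaned it 15.8° (0.276 rad) towards its +y and held it there until the pointer settled, and handed the job in at about 20 s of the 53 s.

**Last checks:**
- **Pointer on the mark:** I estimate the mark at 0.27–0.28 rad by vision, so the tip is within about 1 mm of the tab's middle. The last wrist picture shows the tip in front of the tab.
- **Resting lightly:** the gauge presses on the stud with about 4.6 N, with about 1.5 N sideways. The stud gave about 7.6 N at most while seating.
- **Still and clear:** the arm was still, the grip was 29.9 mm wide, and the fingers were clear of the pointer. The other things in the last side picture look unmoved.

**Disagreements:**
- The wrist camera read everything on the dial about 1.6 mm off in gauge y; I corrected for it using the pointer's hub.
- The sideways force swung between about +4 and −4 N while leaning because the arm settles slowly, so I trimmed it before handing in.

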